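# Index the detector arm of a bench goniometer by one hole

## Robot

A 7-joint arm with a two-finger parallel gripper is mounted at the origin on a cart in front of the work surface, level with it; the furniture and walls round the work are solid. World frame = base frame: x ahead of the robot, y to its left, z up, the work surface at z = 0. Lengths are in m, angles in rad, forces in N, time in s.
With the tool pointing down it reaches from about 0.4 to 0.875 m from the base axis. Payload 6.5 kg.
Tool frame: the origin (TCP) lies midway between the tips of the shut fingers; the grasp point (between the pads) lies behind it (hold_point_z is the z of the grasp point in the tool frame, in m); z points along the fingers, y is the line along which they close (so a half turn about z gives the same grasp; the last joint's range is limited). The gripper opens to 85 mm and grips with 20 to 120 N. Pads are 22 mm wide; open, the fingers measure 114 mm over their backs; the gripper's body (76 mm by 85 mm) begins 54 mm behind the grasp point. The pads swing forward as they close: fully open they stand 13 mm farther back than shut.
Start: joints at [1.135, 0.536, -0.004, 1.538, 0.003, 1.067, -0.071], TCP at [0.235, -0.606, 0.231] pointing down, gripper open.
Joint ranges: [-2.7, 2.7], [-0.37, 2.16], [-1.27, 1.26], [0.24, 2.4], [-1.31, 4.45], [0.19, 1.91], [-2.76, 2.76]. Speed limits (rad/s): [2.39, 2.39, 3.14, 3.14, 3.14, 3.14, 3.14].

## Interface

Orientations are given as a 3x3 rotation matrix whose columns are the frame's x, y, z axes.
In Python, from bench import state, grab_frame, camera_model, job_done, look_for, pinpoint, hold_point_z gives the robot as it stands.
- The arm moves only by the tool servo_tool, never from a script. Its argument "rows" is a list of rows, each an object of numbers: "tx", "ty", "tz": the shift along the tool's x, y, z scaled (see below); "wx", "wy", "wz": the turn, a rotation vector about the tool's x, y, z scaled (see below); "claw": the gripper command: -1 is fully open, 1 is shut, values between are in proportion. In form: [{"tx": .., "ty": .., "tz": .., "wx": .., "wy": .., "wz": .., "claw": ..}, ...]. A call has exactly 5 rows; each row shifts and turns the commanded pose from where the row before left it, along the tool's axes as they then stand; what a row does not reach is not made up. The controller multiplies each number of a shift by 4 cm and each number of a turn by pi/2 rad. A row lasts 1/10 s, in which the tool goes at most 50 mm and 8.59 degrees, less where a joint would pass 70% of its speed; a pose out of reach is approached as far as the arm can. A call with a number of a shift or a turn outside -1 to 1 is refused whole. A call with a gripper value outside its range is refused whole. The fingers move at their own pace and stop on an object; "squeeze" is the grip in N (left out, the last holds). Time passes only in rows, so rows that do not move let the fingers close, or fill a call up. It gives the time, the measured TCP pose, the force, the opening and the grip force at its end, in the units of the state.
- state(): the state, without advancing time (a new reading comes with each control period).
- grab_frame(name): name is "scene" or "side" or "wrist"; returns (picture, depth): 400x640x3 uint8, blue, green, red; 400x640 float32, m along the optical axis (not along the pixel's ray), 0 where there is no reading.
- camera_model(name): a dict with "mtx" (3x3 intrinsics, pixels), "dist_coeffs" ([k1, k2, p1, p2, k3] as OpenCV has them; the pictures are not rectified), "cam_to_world" (4x4, takes a point from camera to world coordinates); the wrist camera has in their place "mount" (4x4, takes a point from camera to tool coordinates, whose origin is the TCP and whose axes are the flange's). Camera axes: x right, y down, z forward; pixel columns grow to the right and rows downward; lengths in m; the calibration is good to about 2 mm. A picture is of the moment at which its call begins: read the wrist's pose just before it. camera_model takes no time and is no camera call.
- job_done(): hands the job in; it is judged then, once.
Trained networks look in the newest picture that a camera, given by its name, has taken for a name from the list of things; names that differ only in an ending like _2 or _b are one class to them, and where a whole thing is asked for, a point or a joint stands for the part that bears it (a point fixed in the world has none). Each returns a list of dicts, best first, with "p" (0 to 1); they miss things now and then, are a little off and sometimes report something else, mostly with a low value. They report only what shows in the picture. A call takes as long as a camera call.
- look_for(thing, camera): "bbox" ([centre column, centre row, width, height] as shares, 0 to 1, of the picture: columns of its width, rows of its height, round what is visible of it).
- pinpoint(thing, camera): "location" ([column, row] as shares, 0 to 1, of the picture: columns of its width, rows of its height: a listed point, or the origin of a listed thing).
The state is a dict: "clock": time; "joints": joint angles; "qd": joint speeds; "joint_efforts": joint torques, N m; "eef_pos": TCP position; "tool_rot": TCP orientation; "force": force on the tool from outside, world axes, zero at the start; "wrist_torque": the same for the moment, N m; "finger_gap": opening from 0.0 (shut) to 1.0 (fully open); "finger_force": force on a finger pad.
Only numpy, scipy, OpenCV 4.12 (cv2) and the standard library are available. Lean on these libraries where they do the work, as an engineer would, in place of code of your own. Each camera call takes 0.05 s, during which the arm holds its last target. There are 200 camera calls.

## Task

On the bench goniometer, move the detector arm on by one hole, away from the lamp: hook a fingertip through the inclined ring at the arm's outer end, lift the spring index pin out of its hole, swing the arm to the next hole and let the pin drop fully home there. Only hook and push, gently: pinch nothing, leave the sample vial standing in its cup and leave everything else on the desk where it is.

Things in the scene. Friction and masses are not known exactly. Their poses are not given: they have to be found in the camera images.
- gonio: Bench goniometer bolted to the desk: low grey fan-shaped frame 0.29 m long, 0.30 m wide. Index sector along its curved edge (44 mm wide, top 25 mm above the desk) with five 9.6 mm holes 15 degrees (0.262 rad) apart, 200 mm from the pivot. Origin on the pivot axis at desk height; z up; -x points from the pivot to the middle hole; the lamp is on the -y side.
- pivot (a point): Point on the vertical pivot axis of the arm, 25 mm above the desk, under the centre post with the sample cup.
- lamp (a point): Middle of the fixed lamp: a black horizontal tube with aluminium cooling fins (49 mm thick, 105 mm long, top 91 mm above the desk) on an outrigger at the frame's -y side, 118 mm from the pivot; it looks at the vial.
- ring_eye (a point): Centre of the 50 mm opening of the index pin's pull ring (steel bar 7 mm thick), 87 mm above the desk with the pin down, 178 mm from the pivot axis. +x: level, from the ring to the pivot; z up. The ring leans 50 degrees from upright toward the pivot: a finger aimed at the pivot axis and 50 degrees below level goes square through it. It rises and swings with the pin and arm.
- det_arm (a joint): Angle of the detector arm (rad), a bar that swings level about the pivot with light friction. 0 = pin in the second hole from the lamp, where it starts; grows as the arm swings away from the lamp (clockwise from above). The next hole is at 0.262; others at -0.262, 0.524, 0.785.
- index_pin (a joint): Lift (m) of the 8 mm spring index pin with its ring. 0 = fully home in a hole, 9 mm deep; above 0.009 it is clear of the sector; hard stop at 0.018. The spring pulls it down with 3.5 N at 0 and 8 N at the stop. Let down between holes it rests at 0.009; its round nose finds a hole from about 2 mm off.
- next_hole (a point): Mouth of the hole that the pin must drop into (the middle one of the five), on the sector's top, 25 mm above the desk.
- sample_vial: Glass sample vial, 21 mm thick, 48 mm tall, blue cap, standing loose in the cup on the goniometer's centre post; origin at the middle of its foot, 41 mm above the desk. Leave it alone.
- spare_vial_a: Vial of the same size with a black cap, standing on the desk between the sector and the lamp. Origin under its foot. Leave it alone.
- spare_vial_b: Vial of the same size with a white cap beside it. Origin under its foot. Leave it alone.
- tin: Round aluminium reference tin, 43 mm across, 22 mm high, standing on the desk near the pivot, on the side away from the lamp. Leave it alone.
- timer: Small white bench timer, 77 x 78 x 22 mm, on the desk near the robot. Leave it alone.
- crucible_box: Flat grey box, 63 x 90 x 27 mm, on the desk near the robot at the right. Leave it alone.
- bar_top (a point): Middle of the arm bar's top, straight below the ring's centre: an aluminium bar 34 mm wide, top 38 mm above the desk, from the pivot to the pin. The pin with its black knob (21 mm thick, top 69 mm above the desk, carrying the ring's lowest point) stands 22 mm farther from the pivot.
- detector (a point): End of the black detector tube that faces the ring: 38 mm thick, axis level, 66 mm above the desk, lying along the arm. It is 50 mm nearer the pivot than the ring's centre, so a fingertip has about 25 mm of room beyond the ring's top.

How it is judged:
By the outcome, as a careful person would: the job done as asked, in the order asked, and still so for the second after the job is handed in, with the robot touching nothing.
It also fails if it takes over 51 s, if anything falls off the work surface, if the arm or the gripper's body presses on something with over 40 N, if the wrist force passes 120 N, or if a joint passes its speed limit or range.

## Working session

There is one attempt and no reset: what is moved stays moved. The work goes in short steps, Python scripts to look and compute and a tool call to move; the robot and the scene stay as the last step left them, time stands still between calls to the robot, and variables do not carry over. Pictures are saved under pics/ and viewed, at most 10 in all, crops included, and the job is handed in when it is done.

Besides the shell and the picture viewer there is one more tool, called after "Emit:" by a JSON object that holds its "api" and its "payload", one argument or row to a line. servo_tool: Moves the arm, as the interface text tells. Its arguments: {"type":"object","properties":{"rows":{"type":"array","items":{"type":"object","properties":{"tx":{"type":"number"},"ty":{"type":"number"},"tz":{"type":"number"},"wx":{"type":"number"},"wy":{"type":"number"},"wz":{"type":"number"},"claw":{"type":"number"}}}},"squeeze":{"type":"number"}},"required":["rows"]}

```bash
mkdir -p pics; cat > h.py <<'E'
import numpy as np, cv2
from bench import *
def world(cam,loc,z=None,depth=None,st=None):
    m=camera_model(cam);K=np.array(m["mtx"]);d=np.array(m["dist_coeffs"])
    px=np.array([[loc[0]*640,loc[1]*400]])
    n=cv2.undistortPoints(px.reshape(1,1,2).astype(float),K,d)[0,0]
    if cam=="wrist":
        T=np.eye(4);T[:3,:3]=st["tool_rot"];T[:3,3]=st["eef_pos"];T=T@np.array(m["mount"])
    else: T=np.array(m["cam_to_world"])
    r=T[:3,:3]@np.array([n[0],n[1],1]);o=T[:3,3]
    s=depth if z is None else (z-o[2])/r[2]
    return o+s*r
Z=dict(pivot=.025,lamp=.0665,ring_eye=.087,next_hole=.025,sample_vial=.041,bar_top=.038,detector=.066,gonio=0,spare_vial_a=0,tin=0,timer=0,crucible_box=0)
E
python3 - <<'E'
from h import *
s=state();print(s["clock"],s["eef_pos"],s["force"],hold_point_z)
for c in("scene","side"):
    p,d=grab_frame(c);cv2.imwrite(f"pics/{c}0.png",p)
    print(c,np.round(camera_model(c)["cam_to_world"],2)[:3,3])
    for t in Z:
        for r in pinpoint(t,c)[:2]:
            print(c,t,round(r["p"],2),np.round(np.array(r["location"])*[640,400],0),world(c,r["location"],Z[t]).round(4))
E
```

```text
0.0 [ 0.2346859  -0.60548798  0.23041469] [-0.16712237 -0.41872047 -0.36229507] -0.0187
scene [-0.23  0.69  0.84]
scene pivot 0.61 [293. 223.] [0.5782 0.0309 0.025 ]
scene pivot 0.24 [314. 173.] [ 0.7246 -0.1716  0.025 ]
scene lamp 0.6 [250. 204.] [0.6694 0.0952 0.0665]
scene lamp 0.36 [292. 232.] [0.5133 0.0869 0.0665]
scene ring_eye 0.44 [314. 172.] [ 0.6534 -0.1102  0.087 ]
scene next_hole 0.66 [329. 188.] [ 0.6345 -0.1491  0.025 ]
scene sample_vial 0.51 [299. 220.] [0.562  0.0236 0.041 ]
scene bar_top 0.84 [311. 185.] [ 0.6663 -0.1112  0.038 ]
scene detector 0.93 [310. 185.] [ 0.6362 -0.0791  0.066 ]
scene gonio 0.55 [297. 233.] [0.5631 0.0283 0.    ]
scene spare_vial_a 0.62 [249. 201.] [0.7614 0.0368 0.    ]
scene spare_vial_a 0.61 [271. 194.] [ 0.7498 -0.0325  0.    ]
scene tin 0.56 [333. 262.] [0.4237 0.0351 0.    ]
scene timer 0.87 [315. 328.] [0.3006 0.2033 0.    ]
scene crucible_box 0.98 [455. 227.] [ 0.3066 -0.3005  0.    ]
scene crucible_box 0.74 [333. 258.] [ 0.4323  0.0252 -0.    ]
side [0.49 0.93 0.85]
side pivot 0.71 [340. 235.] [0.4425 0.0487 0.025 ]
side pivot 0.68 [292. 232.] [0.5651 0.0425 0.025 ]
side lamp 0.81 [247. 233.] [0.6689 0.0937 0.0665]
side lamp 0.53 [259. 175.] [ 0.6697 -0.1443  0.0665]
side ring_eye 0.48 [256. 176.] [ 0.6722 -0.1084  0.087 ]
side next_hole 0.72 [272. 182.] [ 0.636  -0.1668  0.025 ]
side next_hole 0.48 [398. 290.] [0.3155 0.2239 0.025 ]
side bar_top 0.66 [259. 189.] [ 0.6681 -0.1158  0.038 ]
side detector 0.77 [268. 192.] [ 0.636 -0.067  0.066]
side detector 0.21 [258. 190.] [ 0.6625 -0.0778  0.066 ]
side spare_vial_a 0.61 [220. 238.] [0.7515 0.0433 0.    ]
side spare_vial_a 0.53 [228. 222.] [ 0.7406 -0.017  -0.    ]
side tin 0.6 [339. 232.] [0.445  0.0106 0.    ]
side tin 0.34 [395. 293.] [0.3193 0.2108 0.    ]
side timer 0.76 [399. 292.] [0.3087 0.2072 0.    ]
side crucible_box 0.79 [386. 164.] [ 0.2949 -0.3058  0.    ]
```

```bash
python3 -c "
import numpy as np
from bench import *
print(np.round(state()['tool_rot'],3),camera_model('wrist')['mount'])"
```

```text
[[ 0.932  0.361  0.   ]
 [ 0.361 -0.932  0.   ]
 [ 0.    -0.    -1.   ]] [[-9.93087718e-04 -9.66092838e-01 -2.58193032e-01  6.62269326e-02]
 [ 9.99999314e-01 -1.11980377e-03  3.43724872e-04 -5.49762167e-04]
 [-6.21195668e-04 -2.58192513e-01  9.66093287e-01 -1.41190317e-01]
 [ 0.00000000e+00  0.00000000e+00  0.00000000e+00  1.00000000e+00]]
```

```bash
python3 - <<'E'
import cv2
a=cv2.imread("pics/scene0.png")[120:300,180:420];b=cv2.imread("pics/side0.png")[120:300,180:420]
cv2.imwrite("pics/both.png",cv2.vconcat([cv2.resize(x,(400,300),interpolation=3) for x in(a,b)]) if 0 else cv2.hconcat([cv2.resize(x,(400,300),interpolation=2) for x in(a,b)]))
E
```

```text
(no output)
```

View pics/both.png

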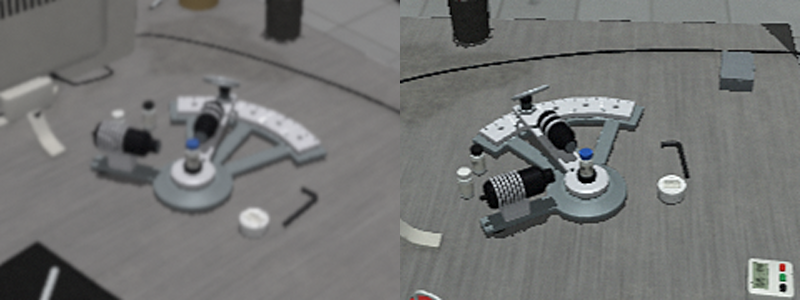

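View pics/scene0.png

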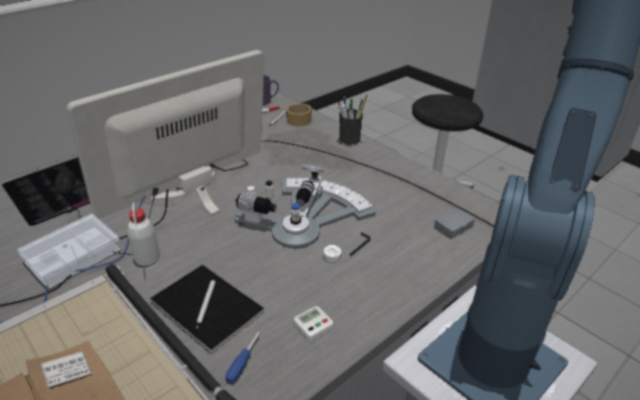

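The scene view shows the goniometer around (295,215), with its ring at about (314,170). The lamp is on the left at (250,204), the timer at (315,325) and the box at (455,225). In the side crop the ring leans toward the pivot and the sector opens away from the robot. The finger therefore has to come in from +x/−y.

Emit:
{"api": "servo_tool", "payload": {
  "rows": [
    {"tx":0.5,"ty":-0.2,"tz":0,"wx":0,"wy":0,"wz":0,"claw":1},
    {"tx":1,"ty":-0.4,"tz":0,"wx":0,"wy":0,"wz":0,"claw":1},
    {"tx":1,"ty":-0.4,"tz":0,"wx":0,"wy":0,"wz":0,"claw":1},
    {"tx":1,"ty":-0.4,"tz":0,"wx":0,"wy":0,"wz":0,"claw":1},
    {"tx":1,"ty":-0.4,"tz":0,"wx":0,"wy":0,"wz":0,"claw":1}
  ]
}}

```text
clock: 1.8
eef_pos: [0.3778, -0.4726, 0.2315]
tool_rot: [[0.932, 0.361, 0.0], [0.361, -0.932, -0.0], [0.0, 0.0, -1.0]]
force: [0.5, 0.3, 0.4]
finger_gap: 0.145
finger_force: 0.0
```

Emit:
{"api": "servo_tool", "payload": {
  "rows": [
    {"tx":1,"ty":-0.4,"tz":0,"wx":0.08,"wy":0,"wz":0,"claw":1},
    {"tx":1,"ty":-0.4,"tz":0,"wx":0.08,"wy":0,"wz":0,"claw":1},
    {"tx":1,"ty":-0.4,"tz":0,"wx":0.08,"wy":0,"wz":0,"claw":1},
    {"tx":1,"ty":-0.4,"tz":0,"wx":0.08,"wy":0,"wz":0,"claw":1},
    {"tx":0.5,"ty":-0.2,"tz":0,"wx":0.08,"wy":0,"wz":0,"claw":1}
  ]
}}

```text
clock: 2.3
eef_pos: [0.5231, -0.3406, 0.2484]
tool_rot: [[0.931, 0.297, -0.214], [0.366, -0.749, 0.552], [0.004, -0.592, -0.806]]
force: [1.6, 0.3, 0.3]
finger_gap: 0.001
finger_force: 0.0
```

```bash
cat >> h.py <<'E'
from scipy.spatial.transform import Rotation as R
def Rt(a,pitch=50):
    # a: azimuth (rad) of outward direction pivot->ring
    o=np.array([np.cos(a),np.sin(a),0]);p=np.radians(pitch)
    z=-o*np.cos(p)-np.array([0,0,np.sin(p)]);x=np.array([-o[1],o[0],0]);return np.c_[x,np.cross(z,x),z]
def delta(P,Rg,s=None):
    s=s or state();Rc=np.array(s["tool_rot"]);d=Rc.T@(np.array(P)-s["eef_pos"])
    w=R.from_matrix(Rc.T@Rg).as_rotvec()
    d2=Rg.T@(np.array(P)-s["eef_pos"])
    print("shift units now",(d/.04).round(3),"shift if turned first",(d2/.04).round(3),"turn units",(w/(np.pi/2)).round(3),"deg",np.degrees(w).round(1))
def look(n,names,save=True):
    s=state();p,d=grab_frame("wrist")
    if save: cv2.imwrite(f"pics/{n}.png",p)
    for t in names:
        for r in pinpoint(t,"wrist")[:2]:
            print(t,round(r["p"],2),np.round(np.array(r["location"])*[640,400]),world("wrist",r["location"],Z[t],st=s).round(4))
    return s,p,d
E
python3 - <<'E'
from h import *
look("w0",["pivot","ring_eye","next_hole","bar_top","detector","sample_vial"])
a=np.arctan2(-.143,.093);G=Rt(a);print(G.round(3))
delta(np.array([.665,-.11,.087])-.12*G[:,2],G)
E
```

```text
pivot 0.92 [238.  49.] [0.5677 0.0284 0.025 ]
next_hole 0.87 [343.  30.] [ 0.6374 -0.1575  0.025 ]
next_hole 0.24 [184. 149.] [0.3355 0.1503 0.025 ]
detector 0.77 [275.   4.] [ 0.6413 -0.0761  0.066 ]
sample_vial 0.9 [231.  44.] [0.5731 0.028  0.041 ]
[[ 0.838  0.418 -0.35 ]
 [ 0.545 -0.642  0.539]
 [ 0.    -0.643 -0.766]]
shift units now [ 5.923 -0.832  2.744] shift if turned first [6.267 0.344 1.979] turn units [ 0.046 -0.081 -0.104] deg [ 4.2 -7.3 -9.4]
```

View pics/w0.png

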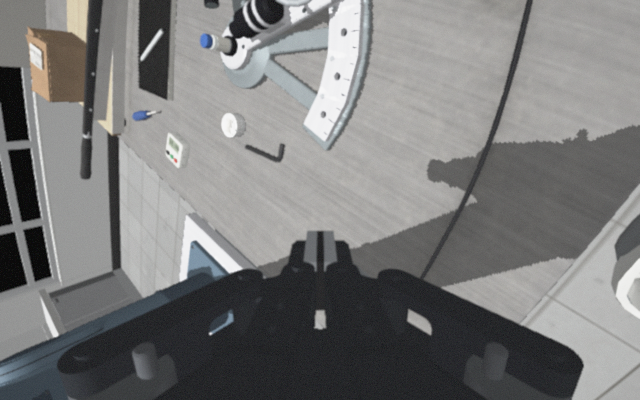

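The wrist view shows the sector at the top, with the blue-capped vial at (207,42), the tin at (232,125) and the shut fingertips at (320,240). The way toward +tx is clear.

Emit:
{"api": "servo_tool", "payload": {
  "rows": [
    {"tx":0,"ty":0,"tz":0,"wx":0.023,"wy":-0.04,"wz":-0.052,"claw":1},
    {"tx":0.5,"ty":0,"tz":0,"wx":0.023,"wy":-0.04,"wz":-0.052,"claw":1},
    {"tx":1,"ty":0,"tz":0,"wx":0,"wy":0,"wz":0,"claw":1},
    {"tx":1,"ty":0,"tz":0,"wx":0,"wy":0,"wz":0,"claw":1},
    {"tx":1,"ty":0,"tz":0,"wx":0,"wy":0,"wz":0,"claw":1}
  ]
}}

```text
clock: 3.15
eef_pos: [0.6311, -0.2628, 0.2425]
tool_rot: [[0.843, 0.422, -0.334], [0.538, -0.649, 0.537], [0.01, -0.632, -0.775]]
force: [0.4, -0.3, -0.2]
finger_gap: 0.002
finger_force: 0.0
```

Emit:
{"api": "servo_tool", "payload": {
  "rows": [
    {"tx":1,"ty":0,"tz":0.1,"wx":0,"wy":0,"wz":0,"claw":1},
    {"tx":0.7,"ty":0,"tz":0.3,"wx":0,"wy":0,"wz":0,"claw":1},
    {"tx":0.3,"ty":0,"tz":0.3,"wx":0,"wy":0,"wz":0,"claw":1},
    {"tx":0,"ty":0,"tz":0,"wx":0,"wy":0,"wz":0,"claw":1},
    {"tx":0,"ty":0,"tz":0,"wx":0,"wy":0,"wz":0,"claw":1}
  ]
}}

```text
clock: 3.65
eef_pos: [0.684, -0.2037, 0.2184]
tool_rot: [[0.844, 0.422, -0.331], [0.537, -0.652, 0.536], [0.01, -0.63, -0.776]]
force: [0.2, -0.6, 0.2]
finger_gap: 0.001
finger_force: 0.0
```

```bash
python3 - <<'E'
from h import *
s,p,d=look("w1",["pivot","ring_eye","next_hole","bar_top","detector","sample_vial"])
print(s["eef_pos"],np.round(s["joints"],2))
E
```

```text
pivot 0.96 [269. 145.] [0.5712 0.0274 0.025 ]
bar_top 0.68 [364. 149.] [ 0.6703 -0.116   0.038 ]
detector 0.63 [315. 148.] [ 0.6437 -0.0751  0.066 ]
detector 0.59 [378. 192.] [ 0.6557 -0.1664  0.066 ]
sample_vial 0.97 [261. 146.] [0.5719 0.0276 0.041 ]
[ 0.68402868 -0.20374927  0.21835275] [ 0.51  1.11 -0.35  0.69 -0.14  1.88 -0.74]
```

View pics/w1.png

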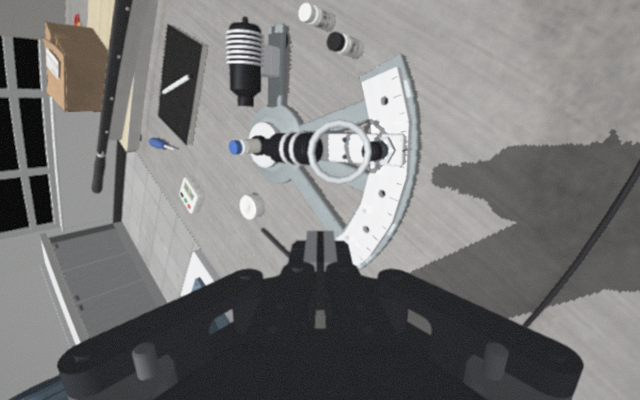

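The wrist view shows the pull ring face-on as a circle centred near (341,152). The pin knob is at (378,150), the detector at (300,148), and the next hole is probably the one at (382,193).

```bash
python3 - <<'E'
from h import *
import json
p=cv2.imread("pics/w1.png")
s=state();W=lambda u,v,z:world("wrist",[u/640,v/400],z,st=s)
# ring fit: Hough near
g=cv2.cvtColor(p,cv2.COLOR_BGR2GRAY)
print(cv2.HoughCircles(cv2.resize(g[110:200,290:400],None,fx=4,fy=4,interpolation=2),cv2.HOUGH_GRADIENT,1,40,param1=120,param2=30,minRadius=90,maxRadius=150))
print("ring341,152",W(341,152,.087)); print("hole",W(382,193,.025),W(384,101,.025),W(366,229,.025))
P=np.array([.5713,.0275]);
for z,q in((.087,W(341,152,.087)),(.025,W(382,193,.025)),(0.025,W(384,101,.025)),(.025,W(366,229,.025))):
    v=q[:2]-P;print(np.linalg.norm(v),np.degrees(np.arctan2(v[1],v[0])))
E
```

```text
[[[197.5 171.5 128.2]]]
ring341,152 [ 0.67244504 -0.11706405  0.087     ]
hole [ 0.63825176 -0.15735686  0.025     ] [ 0.72222547 -0.09945781  0.025     ] [ 0.58719959 -0.16767999  0.025     ]
0.1764343591844758 -55.02122632724674
0.19660772579759633 -70.09054423066686
0.19722267651166717 -40.07039124845273
0.19582651796073983 -85.34290229302665
```

```bash
python3 - <<'E'
from h import *
G=Rt(np.radians(-55.1));E=np.array([.6728,-.1177,.087])
delta(E-.075*G[:,2],G)
E
```

```text
shift units now [0.919 0.583 1.912] shift if turned first [0.972 0.637 1.868] turn units [ 0.01  -0.023 -0.016] deg [ 0.9 -2.1 -1.5]
```

Emit:
{"api": "servo_tool", "payload": {
  "rows": [
    {"tx":0,"ty":0,"tz":0,"wx":0.01,"wy":-0.023,"wz":-0.016,"claw":1},
    {"tx":0.5,"ty":0.3,"tz":0.4,"wx":0,"wy":0,"wz":0,"claw":1},
    {"tx":0.47,"ty":0.34,"tz":0.7,"wx":0,"wy":0,"wz":0,"claw":1},
    {"tx":0,"ty":0,"tz":0.6,"wx":0,"wy":0,"wz":0,"claw":1},
    {"tx":0,"ty":0,"tz":0.15,"wx":0,"wy":0,"wz":0,"claw":1}
  ]
}}

```text
clock: 4.5
eef_pos: [0.6952, -0.1512, 0.1389]
tool_rot: [[0.819, 0.44, -0.369], [0.574, -0.627, 0.527], [0.0, -0.643, -0.766]]
force: [-0.7, -0.5, -0.5]
finger_gap: -0.0
finger_force: 0.0
```

Emit:
{"api": "servo_tool", "payload": {
  "rows": [
    {"tx":0,"ty":0,"tz":0,"wx":0,"wy":0,"wz":0,"claw":1},
    {"tx":0,"ty":0,"tz":0,"wx":0,"wy":0,"wz":0,"claw":1},
    {"tx":0,"ty":0,"tz":0,"wx":0,"wy":0,"wz":0,"claw":1},
    {"tx":0,"ty":0,"tz":0,"wx":0,"wy":0,"wz":0,"claw":1},
    {"tx":0,"ty":0,"tz":0,"wx":0,"wy":0,"wz":0,"claw":1}
  ]
}}

```text
clock: 5.0
eef_pos: [0.6974, -0.1546, 0.1427]
tool_rot: [[0.822, 0.441, -0.361], [0.57, -0.631, 0.526], [0.004, -0.638, -0.77]]
force: [0.3, -0.3, -0.5]
finger_gap: 0.0
finger_force: 0.0
```

```bash
python3 - <<'E'
from h import *
s,p,d=look("w2",["pivot","ring_eye","next_hole","bar_top","detector"])
print(s["eef_pos"],s["tool_rot"],np.round(s["joints"],2))
G=Rt(np.radians(-55.1));E=np.array([.6728,-.1177,.087])
delta(E-.075*G[:,2],G)
cv2.imwrite("pics/w2c.png",cv2.resize(p[0:300,200:520],(640,600),interpolation=2))
E
```

```text
ring_eye 0.19 [170. 209.] [0.4754 0.0731 0.087 ]
next_hole 0.73 [374. 251.] [ 0.6371 -0.1587  0.025 ]
next_hole 0.57 [243. 172.] [0.5698 0.03   0.025 ]
bar_top 0.86 [356. 196.] [ 0.6728 -0.1169  0.038 ]
bar_top 0.4 [314.  28.] [0.7623 0.0031 0.038 ]
detector 0.61 [293. 190.] [ 0.647  -0.0752  0.066 ]
[ 0.69742789 -0.15462941  0.14274322] [[ 0.82171679  0.44092525 -0.36106293]
 [ 0.56987997 -0.63097868  0.52640547]
 [ 0.00428245 -0.63831875 -0.76976025]] [ 0.45  1.18 -0.34  0.74 -0.13  1.78 -0.73]
shift units now [ 0.023  0.048 -0.115] shift if turned first [ 0.022  0.047 -0.116] turn units [ 0.003 -0.003  0.   ] deg [ 0.3 -0.2  0. ]
```

View pics/w2c.png

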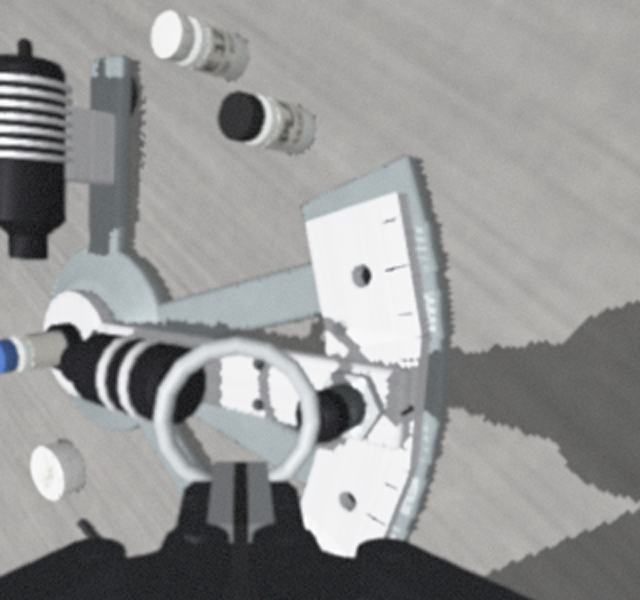

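The crop shows the ring centred at about (237,418), which is full-frame (318,209). The fingertips are at (240,465), already lined up laterally, and the knob is at (340,410). I'll check the centre, then go in.

```bash
python3 - <<'E'
from h import *
s=state()
for q in((318.5,209),):
    e=world("wrist",[q[0]/640,q[1]/400],.087,st=s);print(e)
    v=e[:2]-[.5706,.0285];print(np.linalg.norm(v),np.degrees(np.arctan2(v[1],v[0])))
    G=Rt(np.radians(-55.1))
    delta(e+.028*G[:,2],G)
delta(np.array([.6728,-.1177,.087])+.028*G[:,2],G)
E
```

```text
[ 0.67111499 -0.1159779   0.087     ]
0.1760031946953597 -55.17320614803751
shift units now [ 2.000e-03 -1.000e-02  2.498e+00] shift if turned first [1.200e-02 2.000e-03 2.498e+00] turn units [ 0.003 -0.003  0.   ] deg [ 0.3 -0.2  0. ]
shift units now [0.012 0.035 2.46 ] shift if turned first [0.022 0.047 2.459] turn units [ 0.003 -0.003  0.   ] deg [ 0.3 -0.2  0. ]
```

Emit:
{"api": "servo_tool", "payload": {
  "rows": [
    {"tx":0.01,"ty":0.02,"tz":0.3,"wx":0,"wy":0,"wz":0,"claw":1},
    {"tx":0,"ty":0,"tz":0.4,"wx":0,"wy":0,"wz":0,"claw":1},
    {"tx":0,"ty":0,"tz":0.4,"wx":0,"wy":0,"wz":0,"claw":1},
    {"tx":0,"ty":0,"tz":0.4,"wx":0,"wy":0,"wz":0,"claw":1},
    {"tx":0,"ty":0,"tz":0.3,"wx":0,"wy":0,"wz":0,"claw":1}
  ]
}}

```text
clock: 5.8
eef_pos: [0.6711, -0.1159, 0.0855]
tool_rot: [[0.821, 0.44, -0.363], [0.571, -0.63, 0.527], [0.003, -0.64, -0.769]]
force: [0.0, 0.3, 0.4]
finger_gap: -0.001
finger_force: 0.0
```

Emit:
{"api": "servo_tool", "payload": {
  "rows": [
    {"tx":0,"ty":0,"tz":0.2,"wx":0,"wy":0,"wz":0,"claw":1},
    {"tx":0,"ty":0,"tz":0.2,"wx":0,"wy":0,"wz":0,"claw":1},
    {"tx":0,"ty":0,"tz":0.15,"wx":0,"wy":0,"wz":0,"claw":1},
    {"tx":0,"ty":0,"tz":0,"wx":0,"wy":0,"wz":0,"claw":1},
    {"tx":0,"ty":0,"tz":0,"wx":0,"wy":0,"wz":0,"claw":1}
  ]
}}

```text
clock: 6.3
eef_pos: [0.664, -0.1051, 0.0695]
tool_rot: [[0.822, 0.441, -0.362], [0.57, -0.631, 0.526], [0.004, -0.639, -0.769]]
force: [0.8, 0.5, 1.7]
finger_gap: -0.0
finger_force: 0.0
```

```bash
python3 - <<'E'
from h import *
G=Rt(np.radians(-55.1));E=np.array([.672,-.1168,.087])
delta(E+.028*G[:,2],G)
p,d=grab_frame("wrist");cv2.imwrite("pics/w3c.png",cv2.resize(p[0:300,200:520],(640,600),interpolation=2))
print("up dir in tool",G.T@[0,0,1])
E
```

```text
shift units now [-0.004 -0.011  0.138] shift if turned first [-0.003 -0.01   0.138] turn units [ 0.003 -0.003  0.   ] deg [ 0.3 -0.3  0. ]
up dir in tool [ 0.         -0.64278761 -0.76604444]
```

View pics/w3c.png

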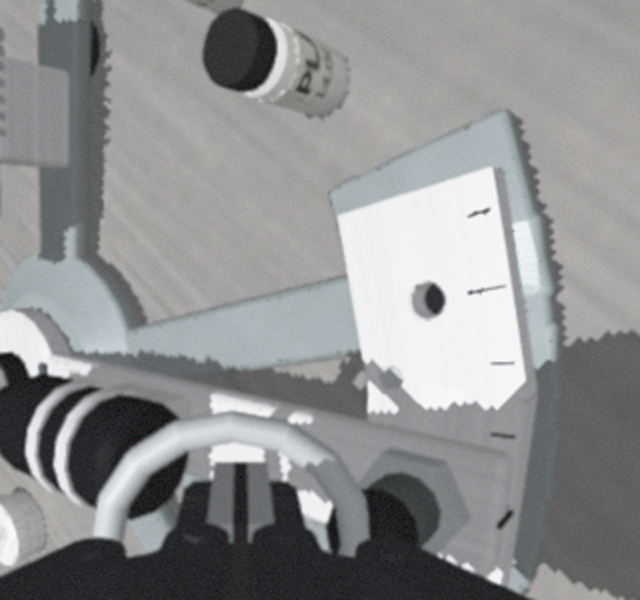

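The crop shows the fingertips at (240,465), through the ring whose arc crosses at (235,425). The knob is at (420,515), and there is room on both sides. I'll lift in small steps.

Emit:
{"api": "servo_tool", "payload": {
  "rows": [
    {"tx":0,"ty":-0.06,"tz":-0.07,"wx":0,"wy":0,"wz":0,"claw":1},
    {"tx":0,"ty":-0.06,"tz":-0.07,"wx":0,"wy":0,"wz":0,"claw":1},
    {"tx":0,"ty":-0.06,"tz":-0.07,"wx":0,"wy":0,"wz":0,"claw":1},
    {"tx":0,"ty":0,"tz":0,"wx":0,"wy":0,"wz":0,"claw":1},
    {"tx":0,"ty":0,"tz":0,"wx":0,"wy":0,"wz":0,"claw":1}
  ]
}}

```text
clock: 6.85
eef_pos: [0.6637, -0.1049, 0.0806]
tool_rot: [[0.821, 0.441, -0.362], [0.57, -0.631, 0.526], [0.004, -0.639, -0.769]]
force: [-0.1, -0.1, 0.4]
finger_gap: -0.003
finger_force: 0.0
```

Emit:
{"api": "servo_tool", "payload": {
  "rows": [
    {"tx":0,"ty":-0.05,"tz":-0.06,"wx":0,"wy":0,"wz":0,"claw":1},
    {"tx":0,"ty":-0.05,"tz":-0.06,"wx":0,"wy":0,"wz":0,"claw":1},
    {"tx":0,"ty":0,"tz":0,"wx":0,"wy":0,"wz":0,"claw":1},
    {"tx":0,"ty":0,"tz":0,"wx":0,"wy":0,"wz":0,"claw":1},
    {"tx":0,"ty":0,"tz":0,"wx":0,"wy":0,"wz":0,"claw":1}
  ]
}}

```text
clock: 7.35
eef_pos: [0.6636, -0.1048, 0.0865]
tool_rot: [[0.821, 0.441, -0.362], [0.57, -0.63, 0.527], [0.004, -0.639, -0.769]]
force: [-0.0, 0.1, -0.1]
finger_gap: 0.0
finger_force: 0.0
```

No contact yet, and vertical travel backs the tip out of the ring. I'll go deeper along the finger and then continue.

Emit:
{"api": "servo_tool", "payload": {
  "rows": [
    {"tx":0,"ty":0,"tz":0.2,"wx":0,"wy":0,"wz":0,"claw":1},
    {"tx":0,"ty":0,"tz":0.2,"wx":0,"wy":0,"wz":0,"claw":1},
    {"tx":0,"ty":0,"tz":0.05,"wx":0,"wy":0,"wz":0,"claw":1},
    {"tx":0,"ty":0,"tz":0,"wx":0,"wy":0,"wz":0,"claw":1},
    {"tx":0,"ty":0,"tz":0,"wx":0,"wy":0,"wz":0,"claw":1}
  ]
}}

```text
clock: 7.85
eef_pos: [0.6571, -0.0953, 0.0728]
tool_rot: [[0.821, 0.441, -0.362], [0.57, -0.63, 0.527], [0.004, -0.639, -0.769]]
force: [0.4, 0.4, 0.8]
finger_gap: 0.0
finger_force: 0.0
```

Emit:
{"api": "servo_tool", "payload": {
  "rows": [
    {"tx":0,"ty":-0.04,"tz":-0.05,"wx":0,"wy":0,"wz":0,"claw":1},
    {"tx":0,"ty":-0.04,"tz":-0.05,"wx":0,"wy":0,"wz":0,"claw":1},
    {"tx":0,"ty":0,"tz":0,"wx":0,"wy":0,"wz":0,"claw":1},
    {"tx":0,"ty":0,"tz":0,"wx":0,"wy":0,"wz":0,"claw":1},
    {"tx":0,"ty":0,"tz":0,"wx":0,"wy":0,"wz":0,"claw":1}
  ]
}}

```text
clock: 8.35
eef_pos: [0.6572, -0.0961, 0.0776]
tool_rot: [[0.822, 0.44, -0.362], [0.57, -0.631, 0.526], [0.003, -0.638, -0.77]]
force: [1.6, -2.5, -5.0]
finger_gap: -0.006
finger_force: 2.6
```

Contact shows, with the tool pressed down and outward. Lifting the pin now.

Emit:
{"api": "servo_tool", "payload": {
  "rows": [
    {"tx":0,"ty":-0.04,"tz":-0.05,"wx":0,"wy":0,"wz":0,"claw":1},
    {"tx":0,"ty":-0.04,"tz":-0.05,"wx":0,"wy":0,"wz":0,"claw":1},
    {"tx":0,"ty":-0.04,"tz":-0.05,"wx":0,"wy":0,"wz":0,"claw":1},
    {"tx":0,"ty":0,"tz":0,"wx":0,"wy":0,"wz":0,"claw":1},
    {"tx":0,"ty":0,"tz":0,"wx":0,"wy":0,"wz":0,"claw":1}
  ]
}}

```text
clock: 8.85
eef_pos: [0.6573, -0.0958, 0.0854]
tool_rot: [[0.822, 0.441, -0.362], [0.57, -0.631, 0.526], [0.004, -0.638, -0.77]]
force: [2.3, -3.2, -6.9]
finger_gap: -0.0
finger_force: 3.6
```

Emit:
{"api": "servo_tool", "payload": {
  "rows": [
    {"tx":0,"ty":-0.04,"tz":-0.05,"wx":0,"wy":0,"wz":0,"claw":1},
    {"tx":0,"ty":-0.03,"tz":-0.035,"wx":0,"wy":0,"wz":0,"claw":1},
    {"tx":0,"ty":0,"tz":0,"wx":0,"wy":0,"wz":0,"claw":1},
    {"tx":0,"ty":0,"tz":0,"wx":0,"wy":0,"wz":0,"claw":1},
    {"tx":0,"ty":0,"tz":0,"wx":0,"wy":0,"wz":0,"claw":1}
  ]
}}

```text
clock: 9.35
eef_pos: [0.6572, -0.0957, 0.0898]
tool_rot: [[0.822, 0.441, -0.362], [0.57, -0.631, 0.526], [0.004, -0.639, -0.769]]
force: [2.7, -4.7, -7.4]
finger_gap: -0.0
finger_force: 4.3
```

```bash
python3 - <<'E'
from h import *
p,d=grab_frame("wrist");cv2.imwrite("pics/w4c.png",cv2.resize(p[0:300,200:520],(640,600),interpolation=2))
p,d=grab_frame("side");s=cv2.resize(p[150:220,215:325],(550,350),interpolation=2);cv2.imwrite("pics/s4.png",s)
s=state();print(s["eef_pos"],s["force"])
E
```

```text
[ 0.65723629 -0.09575006  0.08981964] [ 2.88636763 -3.99577708 -7.51287284]
```

View pics/w4c.png

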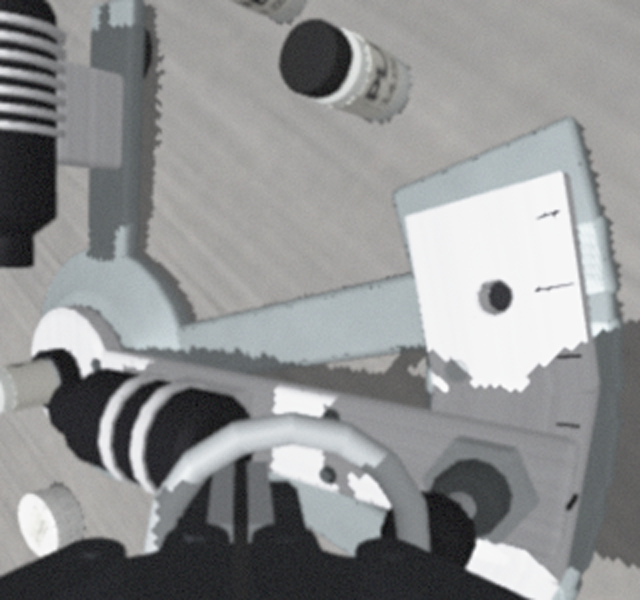

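The crop shows the ring riding on the finger, with bare pin shank visible above the nut at (465,505), so the pin is lifted about 12–16 mm. The detector is clear of the finger. Now I'll swing clockwise about the pivot.

Emit:
{"api": "servo_tool", "payload": {
  "rows": [
    {"tx":-0.066,"ty":-0.001,"tz":0.001,"wx":0,"wy":0.0072,"wz":0.0085,"claw":1},
    {"tx":-0.132,"ty":-0.002,"tz":0.0015,"wx":0,"wy":0.0143,"wz":0.0171,"claw":1},
    {"tx":-0.132,"ty":-0.002,"tz":0.0015,"wx":0,"wy":0.0143,"wz":0.0171,"claw":1},
    {"tx":-0.132,"ty":-0.002,"tz":0.0015,"wx":0,"wy":0.0143,"wz":0.0171,"claw":1},
    {"tx":-0.066,"ty":-0.001,"tz":0.001,"wx":0,"wy":0.0072,"wz":0.0085,"claw":1}
  ]
}}

```text
clock: 9.95
eef_pos: [0.6386, -0.107, 0.0899]
tool_rot: [[0.894, 0.347, -0.284], [0.448, -0.686, 0.573], [0.004, -0.639, -0.769]]
force: [2.8, -5.0, -7.7]
finger_gap: 0.0
finger_force: 4.3
```

Emit:
{"api": "servo_tool", "payload": {
  "rows": [
    {"tx":0,"ty":0,"tz":0,"wx":0,"wy":0,"wz":0,"claw":1},
    {"tx":0,"ty":0,"tz":0,"wx":0,"wy":0,"wz":0,"claw":1},
    {"tx":0,"ty":0,"tz":0,"wx":0,"wy":0,"wz":0,"claw":1},
    {"tx":0,"ty":0,"tz":0,"wx":0,"wy":0,"wz":0,"claw":1},
    {"tx":0,"ty":0,"tz":0,"wx":0,"wy":0,"wz":0,"claw":1}
  ]
}}

```text
clock: 10.45
eef_pos: [0.6393, -0.1065, 0.0897]
tool_rot: [[0.893, 0.349, -0.285], [0.451, -0.686, 0.572], [0.004, -0.639, -0.769]]
force: [2.2, -5.3, -7.4]
finger_gap: 0.001
finger_force: 4.7
```

```bash
cat >> h.py <<'E'
def rep():
    s=state();P=np.array([.5706,.0285]);v=s["eef_pos"][:2]-P;a=np.arctan2(v[1],v[0]);o=np.array([np.cos(a),np.sin(a)]);t=np.array([-o[1],o[0]])
    f=np.array(s["force"]);Rr=np.array(s["tool_rot"])
    print("r %.4f az %.2f z %.4f yaw %.2f pitch %.2f F out %.1f ccw %.1f up %.1f"%(np.linalg.norm(v),np.degrees(a),s["eef_pos"][2],np.degrees(np.arctan2(Rr[1,0],Rr[0,0]))-90,np.degrees(np.arcsin(-Rr[2,2])),f[:2]@o,f[:2]@t,f[2]),s["clock"])
E
python3 - <<'E'
from h import *
rep()
for c in("side","scene"):
    grab_frame(c)
    for t in("bar_top","detector","ring_eye"):
        for r in pinpoint(t,c)[:1]:
            q=world(c,r["location"],Z[t]+(.014 if t=="ring_eye" else 0));v=q[:2]-[.5706,.0285];print(c,t,r["p"],q.round(4),np.linalg.norm(v).round(4),np.degrees(np.arctan2(v[1],v[0])).round(1))
E
```

```text
r 0.1515 az -63.02 z 0.0897 yaw -63.20 pitch 50.31 F out 5.7 ccw -0.5 up -7.4 10.45
side bar_top 0.95 [ 0.6451 -0.1269  0.038 ] 0.1723 -64.4
side detector 0.86 [ 0.6114 -0.067   0.066 ] 0.1038 -66.8
side ring_eye 0.55 [ 0.6504 -0.1332  0.101 ] 0.1803 -63.7
scene bar_top 0.89 [ 0.6515 -0.1288  0.038 ] 0.1769 -62.8
scene detector 0.58 [ 0.6222 -0.0855  0.066 ] 0.1251 -65.6
scene ring_eye 0.67 [ 0.6425 -0.1226  0.101 ] 0.1673 -64.6
```

Emit:
{"api": "servo_tool", "payload": {
  "rows": [
    {"tx":-0.066,"ty":-0.001,"tz":0.001,"wx":0,"wy":0.0072,"wz":0.0085,"claw":1},
    {"tx":-0.132,"ty":-0.002,"tz":0.0015,"wx":0,"wy":0.0143,"wz":0.0171,"claw":1},
    {"tx":-0.132,"ty":-0.002,"tz":0.0015,"wx":0,"wy":0.0143,"wz":0.0171,"claw":1},
    {"tx":-0.1,"ty":-0.002,"tz":0.0015,"wx":0,"wy":0.0108,"wz":0.0129,"claw":1},
    {"tx":-0.034,"ty":0,"tz":0,"wx":0,"wy":0.0037,"wz":0.0044,"claw":1}
  ]
}}

```text
clock: 11.35
eef_pos: [0.6219, -0.1141, 0.0898]
tool_rot: [[0.942, 0.262, -0.212], [0.336, -0.723, 0.603], [0.005, -0.639, -0.769]]
force: [2.5, -5.8, -8.3]
finger_gap: -0.006
finger_force: 4.7
```

Emit:
{"api": "servo_tool", "payload": {
  "rows": [
    {"tx":0,"ty":0,"tz":0,"wx":0,"wy":0,"wz":0,"claw":1},
    {"tx":0,"ty":0,"tz":0,"wx":0,"wy":0,"wz":0,"claw":1},
    {"tx":0,"ty":0,"tz":0,"wx":0,"wy":0,"wz":0,"claw":1},
    {"tx":0,"ty":0,"tz":0,"wx":0,"wy":0,"wz":0,"claw":1},
    {"tx":0,"ty":0,"tz":0,"wx":0,"wy":0,"wz":0,"claw":1}
  ]
}}

```text
clock: 11.85
eef_pos: [0.6223, -0.114, 0.0896]
tool_rot: [[0.941, 0.263, -0.212], [0.338, -0.723, 0.603], [0.005, -0.639, -0.769]]
force: [1.4, -6.9, -7.9]
finger_gap: -0.001
finger_force: 4.8
```

```bash
python3 - <<'E'
from h import *
rep()
p,d=grab_frame("wrist");cv2.imwrite("pics/w5c.png",cv2.resize(p[0:300,200:520],(640,600),interpolation=2))
E
```

```text
r 0.1516 az -70.07 z 0.0896 yaw -70.25 pitch 50.29 F out 6.9 ccw -1.0 up -7.9 11.85
```

View pics/w5c.png

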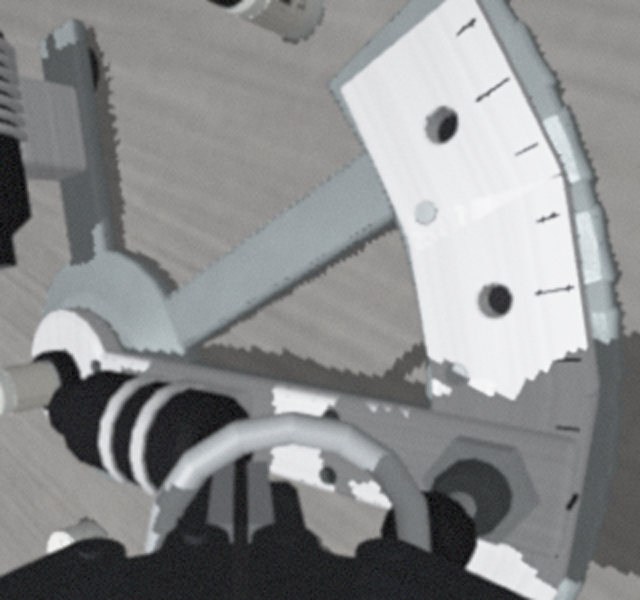

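The crop shows the arm exactly as before the swing, with the vacated hole now at (495,298). That is where the previous hole appeared earlier, so the swing is one pitch. I'll lower straight down.

Emit:
{"api": "servo_tool", "payload": {
  "rows": [
    {"tx":0,"ty":0.03,"tz":0.035,"wx":0,"wy":0,"wz":0,"claw":1},
    {"tx":0,"ty":0.04,"tz":0.05,"wx":0,"wy":0,"wz":0,"claw":1},
    {"tx":0,"ty":0.04,"tz":0.05,"wx":0,"wy":0,"wz":0,"claw":1},
    {"tx":0,"ty":0.04,"tz":0.05,"wx":0,"wy":0,"wz":0,"claw":1},
    {"tx":0,"ty":0,"tz":0,"wx":0,"wy":0,"wz":0,"claw":1}
  ]
}}

```text
clock: 12.4
eef_pos: [0.6221, -0.1139, 0.0801]
tool_rot: [[0.941, 0.263, -0.213], [0.338, -0.723, 0.603], [0.004, -0.639, -0.769]]
force: [1.3, -6.9, -7.6]
finger_gap: -0.004
finger_force: 4.6
```

Emit:
{"api": "servo_tool", "payload": {
  "rows": [
    {"tx":0,"ty":0.04,"tz":0.05,"wx":0,"wy":0,"wz":0,"claw":1},
    {"tx":0,"ty":0.04,"tz":0.05,"wx":0,"wy":0,"wz":0,"claw":1},
    {"tx":0,"ty":0.05,"tz":0.03,"wx":0,"wy":0,"wz":0,"claw":1},
    {"tx":0,"ty":0.05,"tz":0.0,"wx":0,"wy":0,"wz":0,"claw":1},
    {"tx":0,"ty":0,"tz":0,"wx":0,"wy":0,"wz":0,"claw":1}
  ]
}}

```text
clock: 12.9
eef_pos: [0.6232, -0.1133, 0.0728]
tool_rot: [[0.941, 0.264, -0.213], [0.339, -0.72, 0.606], [0.006, -0.642, -0.766]]
force: [-0.0, -0.3, 0.2]
finger_gap: 0.007
finger_force: 0.3
```

```bash
python3 - <<'E'
from h import *
rep()
p,d=grab_frame("wrist");cv2.imwrite("pics/w6c.png",cv2.resize(p[0:300,200:520],(640,600),interpolation=2))
E
```

```text
r 0.1513 az -69.67 z 0.0728 yaw -70.18 pitch 50.04 F out 0.3 ccw -0.1 up 0.2 12.9
```

View pics/w6c.png

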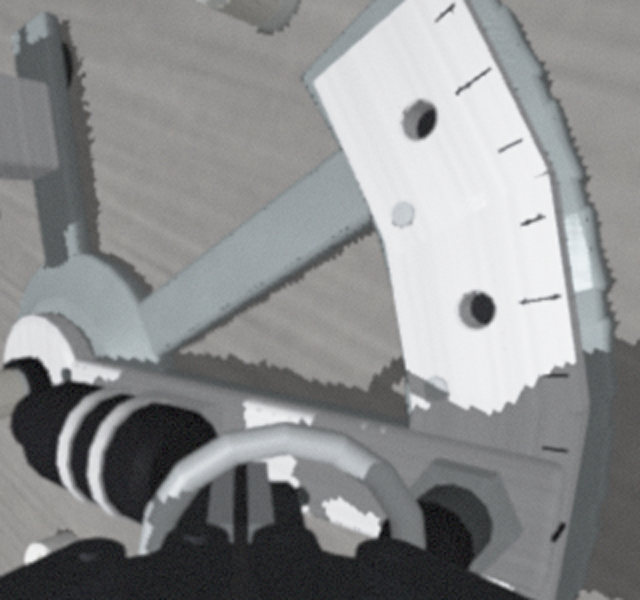

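The crop shows the knob seated down on the nut at (455,530), with no bare shank and zero tool force. I'll centre the finger in the ring and withdraw along its axis.

Emit:
{"api": "servo_tool", "payload": {
  "rows": [
    {"tx":0,"ty":0.1,"tz":0,"wx":0,"wy":0,"wz":0,"claw":1},
    {"tx":0,"ty":0.1,"tz":0,"wx":0,"wy":0,"wz":0,"claw":1},
    {"tx":0,"ty":0,"tz":-0.3,"wx":0,"wy":0,"wz":0,"claw":1},
    {"tx":0,"ty":0,"tz":-0.4,"wx":0,"wy":0,"wz":0,"claw":1},
    {"tx":0,"ty":0,"tz":-0.4,"wx":0,"wy":0,"wz":0,"claw":1}
  ]
}}

```text
clock: 13.45
eef_pos: [0.6345, -0.1485, 0.1014]
tool_rot: [[0.942, 0.262, -0.212], [0.337, -0.722, 0.604], [0.005, -0.64, -0.768]]
force: [-1.2, 0.5, -0.5]
finger_gap: 0.001
finger_force: 0.0
```

Emit:
{"api": "servo_tool", "payload": {
  "rows": [
    {"tx":0,"ty":0,"tz":-0.6,"wx":0,"wy":0,"wz":0,"claw":1},
    {"tx":0,"ty":0,"tz":-0.8,"wx":0,"wy":0,"wz":0,"claw":1},
    {"tx":0,"ty":0,"tz":-0.8,"wx":0,"wy":0,"wz":0,"claw":1},
    {"tx":0,"ty":0,"tz":-0.4,"wx":0,"wy":0,"wz":0,"claw":1},
    {"tx":0,"ty":0,"tz":0,"wx":0,"wy":0,"wz":0,"claw":1}
  ]
}}

```text
clock: 13.95
eef_pos: [0.6576, -0.2132, 0.1828]
tool_rot: [[0.942, 0.263, -0.207], [0.335, -0.725, 0.602], [0.008, -0.637, -0.771]]
force: [-0.3, 0.6, -0.1]
finger_gap: 0.0
finger_force: 0.0
```

```bash
python3 - <<'E'
from h import *
rep()
s,p,d=look("w7",["pivot","ring_eye","next_hole","bar_top","detector","sample_vial"])
cv2.imwrite("pics/w7c.png",cv2.resize(p[0:300,200:520],(640,600),interpolation=2))
E
```

```text
r 0.2569 az -70.20 z 0.1828 yaw -70.45 pitch 50.44 F out -0.7 ccw -0.1 up -0.1 13.95
pivot 0.67 [251. 171.] [0.5635 0.0301 0.025 ]
pivot 0.31 [288.  33.] [0.7539 0.0101 0.025 ]
ring_eye 0.59 [242. 169.] [ 0.6015 -0.0246  0.087 ]
ring_eye 0.51 [214.  81.] [0.6816 0.0518 0.087 ]
next_hole 0.78 [373. 188.] [ 0.6359 -0.1589  0.025 ]
bar_top 0.87 [348. 187.] [ 0.6281 -0.138   0.038 ]
bar_top 0.73 [251. 232.] [ 0.4823 -0.0081  0.038 ]
detector 0.56 [293. 185.] [ 0.61   -0.0887  0.066 ]
detector 0.26 [323.  52.] [ 0.7456 -0.0835  0.066 ]
sample_vial 0.6 [244. 171.] [0.5675 0.0254 0.041 ]
sample_vial 0.49 [322.  50.] [ 0.7466 -0.0608  0.041 ]
```

View pics/w7c.png

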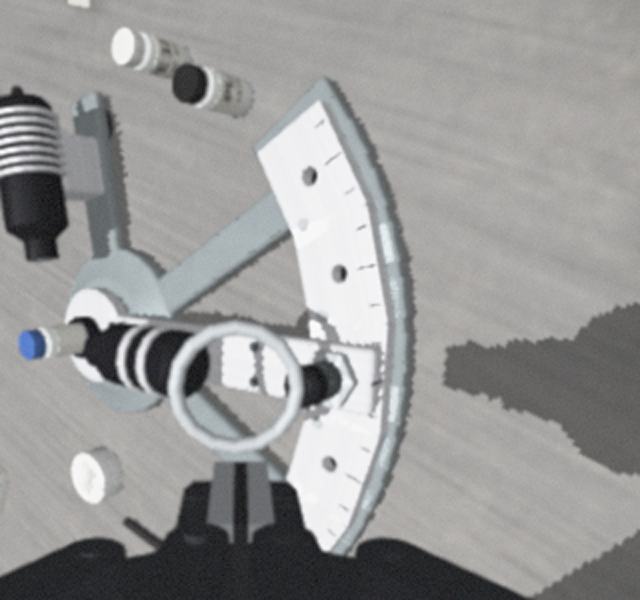

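The crop shows the ring free at (235,385), the knob close on the nut at (320,385) and the vial standing at (45,342). The two holes on the lamp side are open at (310,175) and (340,272). I'll check ring height with depth.

```bash
python3 - <<'E'
from h import *
s=state();p,d=grab_frame("wrist")
H=[]
for v in range(155,225):
    for u in range(280,355):
        if d[v,u]>0: H.append(world("wrist",[(u+.5)/640,(v+.5)/400],depth=d[v,u],st=s))
H=np.array(H);v=H[:,:2]-[.5706,.0285];r=np.hypot(*v.T);az=np.degrees(np.arctan2(v[:,1],v[:,0]))
m=(H[:,2]>.092)&(H[:,2]<.13)
print(m.sum(),np.percentile(H[m,2],[50,90,98]),az[m].mean(),np.median(r[m]))
k=(r>.193)&(r<.207)&(abs(az+70)<4);print("knob top",np.percentile(H[k,2],[50,90,97]) if k.any() else None)
e=world("wrist",[318/640,193/400],.087,st=s);w=e[:2]-[.5706,.0285];print(np.hypot(*w),np.degrees(np.arctan2(w[1],w[0])))
E
```

```text
Traceback (most recent call last):
  File "h.py", line 4, in world
    m=camera_model(cam);K=np.array(m["mtx"]);d=np.array(m["dist_coeffs"])
ValueError: time passes only in moves, steps and waits
```

```bash
python3 - <<'E'
from h import *
s=state();M=camera_model("wrist");p,d=grab_frame("wrist")
vv,uu=np.mgrid[155:225,280:355];dd=d[155:225,280:355];ok=dd>0
n=cv2.undistortPoints(np.c_[uu[ok],vv[ok]].astype(float).reshape(-1,1,2),np.array(M["mtx"]),np.array(M["dist_coeffs"]))[:,0]
C=np.c_[n*dd[ok][:,None],dd[ok],np.ones(ok.sum())]
T=np.eye(4);T[:3,:3]=s["tool_rot"];T[:3,3]=s["eef_pos"];H=(C@(T@np.array(M["mount"])).T)[:,:3]
v=H[:,:2]-[.5706,.0285];r=np.hypot(*v.T);az=np.degrees(np.arctan2(v[:,1],v[:,0]))
m=(H[:,2]>.092)&(H[:,2]<.13)
print(m.sum(),np.percentile(H[m,2],[50,90,98]),az[m].mean(),np.median(r[m]))
k=(r>.193)&(r<.207)&(abs(az+70)<4);print("knob top",k.sum(),np.percentile(H[k,2],[50,90,97]) if k.any() else None)
b=(r>.165)&(r<.185)&(abs(az+70)<4)&(H[:,2]<.06);print("bar",np.median(H[b,2]))
e=world("wrist",[318/640,193/400],.087,st=s);w=e[:2]-[.5706,.0285];print(np.hypot(*w),np.degrees(np.arctan2(w[1],w[0])))
E
```

```text
621 [0.10194507 0.10655809 0.10770973] -69.98856690855615 0.16086428490419677
knob top 267 [0.07091679 0.07269334 0.07366612]
bar 0.036884359469770533
0.17427619459313826 -70.23317591526475
```

```bash
python3 -c "
from bench import *
print(job_done())"
```

```text
the job is handed in; nothing more can be done
None
```

The detector arm is one hole further from the lamp. The wrist camera put it at 15° from its start, with the ring at its pin-home height. The finger is clear of the ring, the sample vial was still standing when last seen, and the job was handed in at about 14 s.

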